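Wind a microtome carriage to its stop and lock it

ROBOT

A 6-joint arm with a two-finger parallel gripper is mounted at the origin on the work surface. World frame = base frame: x ahead of the robot, y to its left, z up, the work surface at z = 0. Lengths are in m, angles in rad, forces in N, time in s.
With the tool pointing down it reaches from about 0.15 to 0.775 m from the base axis. Payload 6.1 kg.
Tool frame: the origin (TCP) lies at the very end of the fingers, on their centre line; the grasp point (between the pads) lies 19 mm behind it (manip.hold_point_z is the distance from the TCP to the grasp point, in m); z points along the fingers, y is the line along which they close (so a half turn about z gives the same grasp; the last joint's range is limited). The gripper opens to 85 mm and grips with 20 to 120 N. Pads are 22 mm wide; open, the fingers measure 114 mm over their backs; the gripper's body (76 mm by 85 mm) begins 54 mm behind the grasp point. The pads swing forward as they close: fully open they stand 13 mm farther back than shut.
Start: joints at [-1.299, 0.126, -0.04, 1.405, 0, 1.571], TCP at [0.141, -0.506, 0.231] pointing down, gripper open.
Joint ranges: [-2.72, 2.72], [-0.95, 1.95], [-1.27, 1.35], [-1.78, 2.02], [-1.46, 1.47], [-3.14, 3.14]. Speed limits (rad/s): [2.39, 2.39, 3.01, 3.14, 3.14, 3.14].

INTERFACE

Orientations are given as [roll, pitch, yaw] about the fixed x, y, z axes, in that order (R = Rz(yaw) Ry(pitch) Rx(roll)).
In Python, from plant import get_obs, viewer, job, manip gives the robot as it stands.
- The arm moves only by the tool carry_out, never from a script. Its arguments are lists of equal length, an entry for each row: "grip": the closure, from -1 (fully open) to 1 (shut); "slide": the shift along the tool's x, y, z in mm, a list of three; "dr": the turn, a rotation vector about the tool's x, y, z in degrees, a list of three. In form: {"grip": [grip, ...], "slide": [[tx, ty, tz], ...], "dr": [[rx, ry, rz], ...]}. A call has 1 to 5 rows; each row shifts and turns the commanded pose from where the row before left it, along the tool's axes as they then stand; what a row does not reach is not made up. A row lasts 1/8 s, in which the tool goes at most 62.5 mm and 10.7 degrees, less where a joint would pass 70% of its speed; a pose out of reach is approached as far as the arm can. A call with a gripper value outside its range is refused whole. The fingers move at their own pace and stop on an object; "newtons" is the grip in N (left out, the last holds). Time passes only in rows, so rows that do not move let the fingers close. It gives the time, the measured TCP pose, the force, the opening and the grip force at its end, in the units of the state.
- get_obs(): the state, without advancing time (a new reading comes with each control period).
- viewer.camera(name): name is "scene" or "top" or "wrist"; returns a dict with "image" (420x560x3 uint8, red, green, blue), "camera_matrix" (3x3 intrinsics, pixels), "R" (3x3) and "t" (3): a world point X has camera coordinates R X + t; the wrist camera has in their place "T_tool_cam" (4x4, takes a point from camera to tool coordinates, whose origin is the TCP and whose axes are the flange's). Camera axes: x right, y down, z forward; pixel columns grow to the right and rows downward; lengths in m; the calibration is good to about 2 mm. A picture is of the moment at which its call begins: read the wrist's pose just before it. There is no depth.
- job.hand_in(): hands the job in; it is judged then, once.
Trained networks look in the newest picture that a camera, given by its name, has taken for a name from the list of things; names that differ only in an ending like _2 or _b are one class to them, and where a whole thing is asked for, a point or a joint stands for the part that bears it (a point fixed in the world has none). Each returns a list of dicts, best first, with "p" (0 to 1); they miss things now and then, are a little off and sometimes report something else, mostly with a low value. They report only what shows in the picture. A call takes as long as a camera call.
- viewer.search_frame(target, camera): "position" ([column, row] as shares, 0 to 1, of the picture: columns of its width, rows of its height, amid what is visible of it).
- viewer.tip_of(target, camera): "position" ([column, row] as shares, 0 to 1, of the picture: columns of its width, rows of its height: a listed point, or the origin of a listed thing).
The state is a dict: "time": time; "joints": joint angles; "qd": joint speeds; "tau": joint torques, N m; "eef_pos": TCP position; "tcp_rot": TCP orientation; "wrist_force": force on the tool from outside, world axes, zero at the start; "torque": the same for the moment, N m; "gripper_width": opening from 0.0 (shut) to 1.0 (fully open); "grip_force": force on a finger pad.
Only numpy, scipy, OpenCV 4.12 (cv2) and the standard library are available. Lean on these libraries where they do the work, as an engineer would, in place of code of your own. Each camera call takes 0.05 s, during which the arm holds its last target. There are 200 camera calls.

TASK

Set up the trimming microtome: wind its handwheel clockwise (seen from above) by the crank handle until the carriage's round nose touches the stop block, then throw the lock lever on the carriage fully over to its far side to lock it there. Wind it there by the wheel rather than shoving the carriage, do not force it hard against the stop, and leave the glassware and boxes around the machine where they are.

Things in the scene. Friction and masses are not known exactly. Their poses are not given: they have to be found in the camera images.
- trimmer: the bench trimming microtome, fixed: a low white bed 500 mm long (its y) and 160 mm wide (its x), rails on top at 62 mm height. Origin at bench level under the middle of the bed. Its +y runs along the rails from the handwheel end to the stop end; its -x long side is the side towards the robot. The handwheel stands on a white gearbox (top 94 mm high) at its y = -150 mm.
- handwheel (a joint): angle of the handwheel, rad, growing as it winds clockwise seen from above; the carriage goes 50 mm towards the stop (its machine's +y) per full turn. About 4 N at the crank handle turns it; it stays where it is left. At 0 the crank lies in the machine's +x direction from the hub, at q in direction (cos q, -sin q) of the machine's x, y.
- wheel_hub (a point): top of the hub of the steel handwheel, on its vertical axis, 122 mm above the bench. The rim is 120 mm across outside, its top at 120 mm height.
- crank_grip (a point): the point to grip on the upright black crank handle, which is 26 mm in diameter and 63 mm tall (from 124 to 187 mm above the bench); the point lies on its axis 160 mm above the bench and 52 mm from the wheel's axis. The handle spins freely on its pin, so the gripper can keep its heading while it circles.
- carriage: the carriage: an aluminium saddle 116 x 110 mm on the rails with a dark upright block and a steel nose on the stop side and the lock lever on the wheel side. Origin at bench level under the saddle's middle; axes as the machine's.
- nose (a point): the tip of the carriage's round steel nose (24 mm in diameter), which points along the machine's +y, 115 mm above the bench.
- stop: the fixed steel stop block across the rails, 134 mm high, origin at bench level below its face; axes as the machine's.
- stop_face (a point): centre of the stop's round face (32 mm in diameter, facing the machine's -y), 115 mm above the bench, straight ahead of the nose; its axes are those of the machine, so the gap is the distance from the nose to it along y.
- lock (a joint): angle of the lock lever, rad: 0 leaning to the machine's -x side (unlocked), 1.0 leaning to its +x side (locked, fully over). It stays where it is left; about 1 N at the ball moves it.
- lock_tip (a point): centre of the black ball (26 mm in diameter) at the end of the lock lever; the lever is 80 mm long and pivots about an axis along the machine's y, 108 mm above the bench over the carriage's middle line (20 mm from the carriage's origin towards the wheel). The ball is at 178 mm height at either end, 188 mm upright.
- reagent_bottle: loose amber bottle, 68 mm across, 140 mm tall, off the wheel end; origin under its centre. Bystander.
- petri_dish: loose closed glass dish, 94 mm across, 21 mm tall, in front of the bed; origin under its centre. Bystander.
- block_tray: loose divided tray, 80 x 120 x 30 mm, behind the bed; origin under its centre. Bystander.
- knife_case: loose grey flat case, 60 x 100 x 33 mm, in front of the gearbox; origin under its centre. Bystander.
- resin_jar: loose white jar, 70 mm across, 75 mm tall, off the stop end; origin under its centre. Bystander.
- beaker: loose glass beaker, 70 mm across, 90 mm tall, behind the gearbox; origin under its centre. Bystander.
- brush: loose brush with a wooden handle, 170 mm long, lying behind the stop end; origin under its middle. Bystander.

How it is judged:
On the way:
1. the carriage's nose has been wound up to the stop face (gap under 2 mm) while the lock lever is still on the unlocked side (below 0.4 rad) (y of nose in the frame of stop_face above -0.002 m and value of joint lock below 0.4 rad), for 0.2 s.
At the end, for the whole second after the job is handed in: The carriage's nose touches the stop face (gap under 2 mm), the lock lever lies fully over on the machine's +x side (above 0.85 of 1.0 rad), and both are at rest (y of nose in the frame of stop_face above -0.002 m and value of joint lock above 0.85 rad and linear speed of carriage below 0.005 m/s and velocity of joint lock below 0.1 rad/s).
It fails at once if the robot pushes the carriage or its lock lever with more than 15 N before the nose is at the stop (the carriage must be wound there by the wheel) (y of nose in the frame of stop_face below -0.002 m and contact force between any of the arm, the fingers and carriage above 15 N).
It fails at once if the carriage is forced against the stop with more than 250 N (about 40 N at the crank handle) (contact force between carriage and stop above 250 N).
It fails at once if a bystander (bottle, dish, tray, case, jar, beaker or brush) is moved more than 30 mm (distance of any of reagent_bottle, petri_dish, block_tray, knife_case, resin_jar, beaker, brush from where it was at the start of the episode above 0.03 m).
It also fails if it takes over 64 s, if anything falls off the work surface, if the arm or the gripper's body presses on something with over 40 N, if the wrist force passes 120 N, or if a joint passes its speed limit or range.

## Working session

There is one attempt and no reset: what is moved stays moved. The work goes in short steps, Python scripts to look and compute and a tool call to move; the robot and the scene stay as the last step left them, time stands still between calls to the robot, and variables do not carry over. Pictures are saved under pics/ and viewed, at most 13 in all, crops included, and the job is handed in when it is done.

Besides the shell and the picture viewer there is one more tool, called after ">>>" in YAML: its name, and indented under it one key for each argument. carry_out: Moves the arm, as the interface text tells. Its arguments: {"type":"object","properties":{"grip":{"type":"array","items":{"type":"number"}},"slide":{"type":"array","items":{"type":"array","items":{"type":"number"}}},"dr":{"type":"array","items":{"type":"array","items":{"type":"number"}}},"newtons":{"type":"number"}},"required":["grip","slide","dr"]}

```bash
mkdir -p pics; ls; cat > h.py <<'E'
import numpy as np, cv2
from plant import get_obs, viewer, job, manip
def tri(name, n=1):
    pass
def ray(c, pos):
    h,w=c["image"].shape[:2]; K=np.array(c["camera_matrix"])
    d=np.linalg.inv(K)@np.array([pos[0]*w,pos[1]*h,1])
    R=np.array(c["R"]);t=np.array(c["t"])
    return -R.T@t, R.T@d
def atz(c,pos,z):
    o,d=ray(c,pos); return o+d*(z-o[2])/d[2]
E
python3 - <<'E'
from h import *
o=get_obs(); print(o["time"],o["eef_pos"],o["tcp_rot"],o["gripper_width"],o["joints"])
ims=[]
Z=dict(wheel_hub=.122,crank_grip=.160,nose=.115,stop_face=.115,lock_tip=.178,trimmer=0,carriage=0,stop=0,reagent_bottle=0,petri_dish=0,block_tray=0,knife_case=0,resin_jar=0,beaker=0,brush=0)
for n in ("scene","top"):
    c=viewer.camera(n); cv2.imwrite(f"pics/{n}0.png",c["image"][:,:,::-1])
    for k,z in Z.items():
        r=viewer.tip_of(k,n)
        print(n,k,[(round(x["p"],2),np.round(np.array(x["position"])*[560,420]).tolist(),np.round(atz(c,x["position"],z),3).tolist()) for x in r[:2]])
E
```

```text
pics
0.0 [ 0.14082603 -0.50531874  0.23050104] [-3.13993389e+00  8.60044815e-06  2.71790978e-01] 0.9977296405319658 [-1.29900026e+00  1.26404235e-01 -4.06401854e-02  1.40541067e+00
 -8.59198995e-06  1.57080143e+00]
scene wheel_hub [(0.35, [370.0, 225.0], [0.693, 0.24, 0.122])]
scene crank_grip [(0.45, [235.0, 233.0], [0.608, -0.068, 0.16])]
scene nose [(0.76, [310.0, 180.0], [0.514, 0.168, 0.115])]
scene stop_face [(0.77, [332.0, 169.0], [0.503, 0.238, 0.115])]
scene lock_tip [(0.5, [278.0, 176.0], [0.511, 0.079, 0.178])]
scene trimmer [(0.81, [282.0, 223.0], [0.543, 0.077, 0.0])]
scene carriage []
scene stop [(0.6, [326.0, 193.0], [0.5, 0.236, -0.0])]
scene reagent_bottle [(0.92, [172.0, 298.0], [0.63, -0.257, 0.0]), (0.58, [275.0, 175.0], [0.382, 0.126, -0.0])]
scene petri_dish [(0.96, [275.0, 179.0], [0.396, 0.12, 0.0])]
scene block_tray [(0.96, [317.0, 266.0], [0.695, 0.109, 0.0])]
scene knife_case [(0.63, [220.0, 210.0], [0.435, -0.067, 0.0])]
scene resin_jar [(0.92, [367.0, 167.0], [0.466, 0.393, 0.0])]
scene beaker [(0.96, [264.0, 292.0], [0.707, -0.042, 0.0]), (0.28, [276.0, 
[... 553 characters left out ...]
ge [(0.6, [281.0, 232.0], [0.531, 0.089, 0.0]), (0.3, [179.0, 250.0], [0.479, 0.405, 0.0])]
top stop [(0.89, [232.0, 242.0], [0.504, 0.24, 0.0]), (0.66, [339.0, 199.0], [0.633, -0.092, 0.0])]
top reagent_bottle [(0.79, [391.0, 197.0], [0.635, -0.252, 0.0]), (0.68, [234.0, 245.0], [0.493, 0.235, 0.0])]
top petri_dish [(0.74, [271.0, 279.0], [0.39, 0.12, 0.0])]
top block_tray [(0.74, [268.0, 182.0], [0.688, 0.126, 0.0])]
top knife_case [(0.83, [331.0, 266.0], [0.424, -0.062, 0.0])]
top resin_jar [(0.87, [179.0, 251.0], [0.477, 0.404, 0.0]), (0.51, [280.0, 231.0], [0.535, 0.091, 0.0])]
top beaker [(0.56, [321.0, 174.0], [0.71, -0.037, 0.0])]
top brush [(0.64, [216.0, 198.0], [0.64, 0.29, 0.0])]
```

View pics/top0.png

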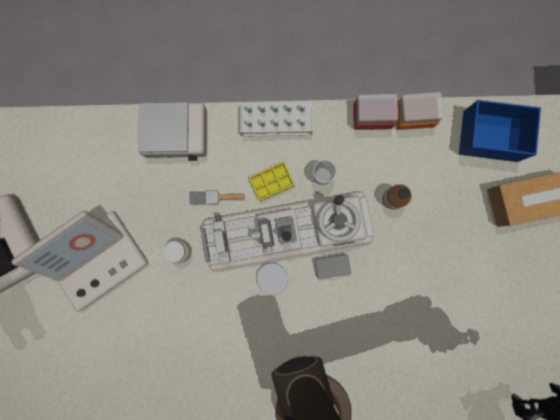

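View pics/scene0.png

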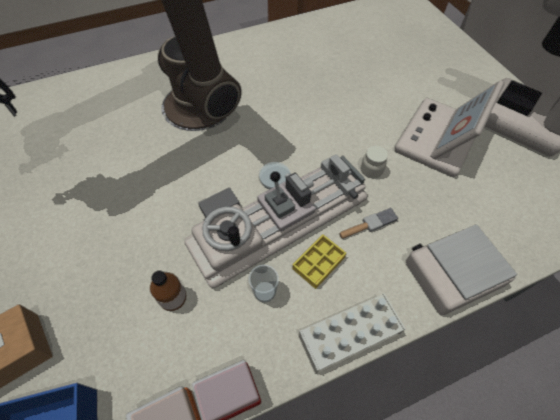

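The top view shows the wheel hub at about (337,220), the crank handle at (339,203), the lock ball at (286,236) and the stop at (219,240). The scene view agrees. The machine's yaw is about +10°, the crank is near machine +x, and the gap is about 70 mm. The networks' scene `wheel_hub` report (370,225) is wrong, because the hub there is at about (228,228).

```bash
cat >> h.py <<'E'
def tri2(cs, ps):
    A=np.zeros((3,3));b=np.zeros(3)
    for c,p in zip(cs,ps):
        o,d=ray(c,p); d=d/np.linalg.norm(d); M=np.eye(3)-np.outer(d,d); A+=M;b+=M@o
    return np.linalg.solve(A,b)
E
python3 - <<'E'
from h import *
P={}
cs={n:viewer.camera(n) for n in("scene","top")}
for k in("crank_grip","nose","lock_tip","stop_face","wheel_hub"):
    for n in cs:
        print(k,n,[(round(x["p"],2),np.round(np.array(x["position"])*[560,420],1).tolist()) for x in viewer.tip_of(k,n)[:3]])
# crops enlarged
a=cs["top"]["image"][170:280,190:380]; b=cs["scene"]["image"][140:290,180:380]
a=cv2.resize(a,(760,440),interpolation=cv2.INTER_CUBIC)
cv2.imwrite("pics/topcrop.png",a[:,:,::-1])
E
```

```text
crank_grip scene [(0.68, [236.4, 232.4])]
crank_grip top [(0.43, [337.2, 199.4]), (0.21, [338.0, 218.6])]
nose scene [(0.73, [308.3, 179.9]), (0.29, [333.6, 170.2])]
nose top [(0.64, [254.5, 234.6])]
lock_tip scene [(0.53, [275.5, 175.0]), (0.53, [312.0, 182.2])]
lock_tip top [(0.54, [333.0, 266.8]), (0.5, [286.0, 235.6])]
stop_face scene [(0.55, [333.7, 171.7])]
stop_face top [(0.59, [227.0, 240.2])]
wheel_hub scene [(0.82, [223.5, 223.0])]
wheel_hub top [(0.72, [216.2, 199.6]), (0.71, [224.2, 241.7]), (0.6, [336.3, 218.8])]
```

>>> carry_out:
  grip: [-1,-1,-1,-1,-1]
  slide:
    - [50,-30,-6]
    - [50,-40,-6]
    - [55,-25,-6]
    - [50,-50,-6]
    - [50,-45,-6]
  dr:
    - [0,0,8]
    - [0,0,7.57]
    - [0,0,0]
    - [0,0,0]
    - [0,0,0]

```text
time: 2.82
eef_pos: [0.3706, -0.3063, 0.2603]
tcp_rot: [3.141, -0.0, -0.0]
wrist_force: [0.7, -0.6, 0.3]
gripper_width: 1.0
grip_force: 0.0
```

>>> carry_out:
  grip: [-1,-1,-1,-1,-1]
  slide:
    - [38,-45,-10]
    - [38,-45,-10]
    - [38,-45,-10]
    - [38,-50,-10]
    - [38,-45,0]
  dr:
    - [0,0,0]
    - [0,0,0]
    - [0,0,0]
    - [0,0,0]
    - [0,0,0]

```text
time: 3.45
eef_pos: [0.56, -0.0767, 0.3009]
tcp_rot: [3.141, -0.002, 0.0]
wrist_force: [0.7, -0.5, -0.6]
gripper_width: 1.0
grip_force: 0.0
```

```bash
cat >> h.py <<'E'
from scipy.spatial.transform import Rotation as Ro
def wristcam():
    o=get_obs(); c=viewer.camera("wrist")
    T=np.eye(4);T[:3,:3]=Ro.from_euler("xyz",o["tcp_rot"]).as_matrix();T[:3,3]=o["eef_pos"]
    W=np.linalg.inv(T@np.array(c["T_tool_cam"])); c["R"]=W[:3,:3];c["t"]=W[:3,3]
    return c
E
python3 - <<'E'
from h import *
c=wristcam(); print(get_obs()["eef_pos"],get_obs()["time"], -c["R"].T@c["t"])
cv2.imwrite("pics/w1.png",c["image"][:,:,::-1])
for k,z in dict(wheel_hub=.122,crank_grip=.160,nose=.115,stop_face=.115,lock_tip=.178).items():
    r=viewer.tip_of(k,"wrist")
    print(k,[(round(x["p"],2),np.round(np.array(x["position"])*[560,420]).tolist(),np.round(atz(c,x["position"],z),4).tolist()) for x in r[:2]])
E
```

```text
[ 0.56352889 -0.0718898   0.29889163] 3.5 [ 0.62696273 -0.07587756  0.44541593]
wheel_hub [(0.61, [282.0, 197.0], [0.5543, -0.0783, 0.122])]
crank_grip [(0.56, [275.0, 150.0], [0.6087, -0.0708, 0.16])]
nose [(0.88, [73.0, 228.0], [0.5159, 0.1674, 0.115])]
stop_face [(0.8, [11.0, 236.0], [0.5057, 0.2418, 0.115])]
lock_tip [(0.67, [126.0, 254.0], [0.5103, 0.0738, 0.178]), (0.45, [29.0, 118.0], [0.6365, 0.1405, 0.178])]
```

View pics/w1.png

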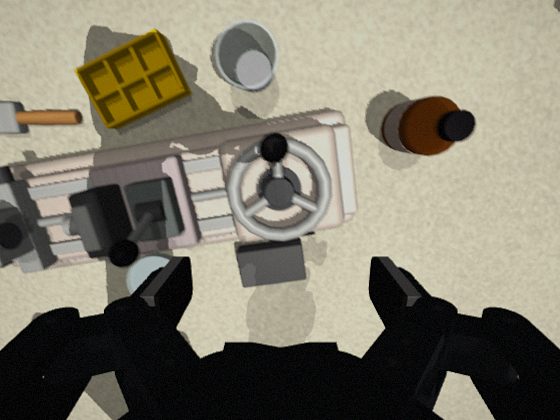

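View pics/topcrop.png

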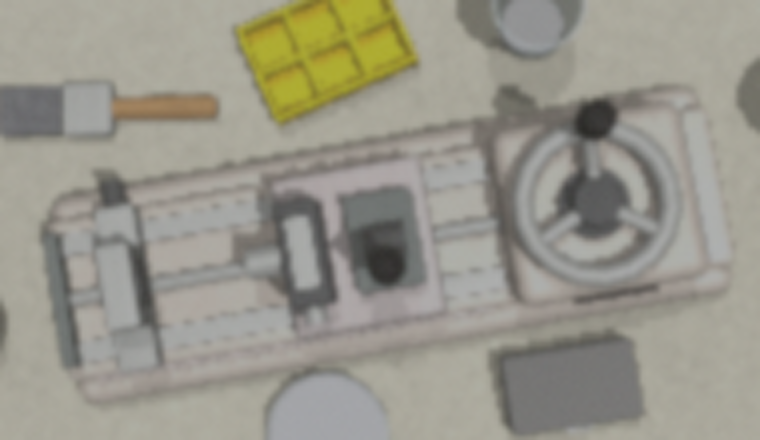

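The wrist view shows the rim centred at about (279,190), the handle top at (273,147), the lock ball at (124,252), and the spoke to the handle pointing slightly left of image up.

```bash
python3 - <<'E'
from h import *
c=wristcam(); print(get_obs()["eef_pos"])
s=np.array([560,420.])
for n,p,z in(("hub",(279,190),.120),("rimL",(226,189),.12),("rimR",(331,189),.12),("rimB",(279,241),.12),("grip top",(273,147),.187),("lock",(124,252),.178)):
    print(n,np.round(atz(c,np.array(p)/s,z),4))
a=[]
for i in range(2):
    if i: c=wristcam()
    for k,z in dict(wheel_hub=.122,crank_grip=.160,nose=.115,stop_face=.115).items():
        print(k,[(round(x["p"],2),np.round(atz(c,x["position"],z),4).tolist()) for x in viewer.tip_of(k,"wrist")[:1]])
# dark blob of handle
g=c["image"].max(2)[125:170,250:300]; m=(g<50).astype(np.uint8)
n,l,st,ce=cv2.connectedComponentsWithStats(m); print(st,ce+[250,125])
E
```

```text
[ 0.55809716 -0.07950015  0.30000889]
hub [ 0.5603 -0.0771  0.12  ]
rimL [ 0.5615 -0.0182  0.12  ]
rimR [ 0.5614 -0.1349  0.12  ]
rimB [ 0.4998 -0.077   0.12  ]
grip top [ 0.6109 -0.0723  0.187 ]
lock [0.5111 0.0727 0.178 ]
wheel_hub [(0.97, [0.5576, -0.0749, 0.122])]
crank_grip [(0.91, [0.6132, -0.0712, 0.16])]
nose [(0.73, [0.5167, 0.1693, 0.115])]
stop_face [(0.66, [0.5067, 0.2441, 0.115])]
wheel_hub [(0.74, [0.5557, -0.0769, 0.122])]
crank_grip [(0.96, [0.6119, -0.0687, 0.16])]
nose [(0.82, [0.5168, 0.1695, 0.115])]
stop_face [(0.84, [0.5081, 0.2427, 0.115])]
[[   0    0   50   45 1569]
 [   8    7   28   30  674]
 [  32   41    1    1    1]
 [  18   42    3    3    6]] [[275.73358827 147.1848311 ]
 [271.66320475 146.35311573]
 [282.         166.        ]
 [269.33333333 168.16666667]]
```

>>> carry_out:
  grip: [-1,-1,-1,-1,-1]
  slide:
    - [51,-6,30]
    - [0,0,40]
    - [0,0,40]
    - [0,0,40]
    - [0,0,9]
  dr:
    - [0,0,0]
    - [0,0,0]
    - [0,0,0]
    - [0,0,0]
    - [0,0,0]

```text
time: 4.88
eef_pos: [0.608, -0.0724, 0.1379]
tcp_rot: [-3.141, 0.005, 0.0]
wrist_force: [-0.4, 0.5, 1.3]
gripper_width: 1.001
grip_force: 0.0
```

```bash
python3 - <<'E'
from h import *
c=wristcam(); o=get_obs();print(o["eef_pos"],o["wrist_force"],o["joints"])
cv2.imwrite("pics/w2.png",c["image"][:,:,::-1])
E
```

```text
[ 0.60856519 -0.07247157  0.13861396] [-1.02865831  0.24315414 -1.18599019] [-1.18539812e-01  3.08336114e-01 -1.43229657e-02  1.25187545e+00
  2.49968291e-05  3.02299630e+00]
```

View pics/w2.png

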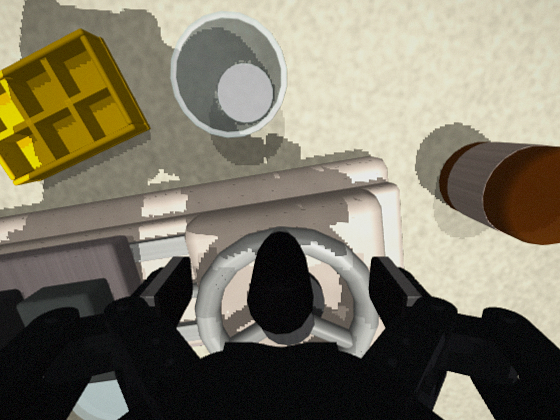

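The wrist view shows the handle upright between the open fingers, centred at column 281. Joint 6 is near its limit, so I'll yaw +9° into line with the machine axes before closing.

>>> carry_out:
  grip: [-1,1,1,1,1]
  slide:
    - [0,0,0]
    - [0,0,0]
    - [0,0,0]
    - [0,0,0]
    - [0,0,0]
  dr:
    - [0,0,-9]
    - [0,0,0]
    - [0,0,0]
    - [0,0,0]
    - [0,0,0]
  newtons: 40

```text
time: 5.55
eef_pos: [0.6099, -0.0725, 0.1414]
tcp_rot: [-3.142, -0.001, 0.157]
wrist_force: [-0.5, 1.3, 3.5]
gripper_width: 0.279
grip_force: 39.1
```

```bash
python3 - <<'E'
from h import *
o=get_obs();print(o)
# circle steps in machine axes (tool x = mx, tool y = -my): position at q = 52*(cos q, -sin q)
for q0 in range(0,360,20):
    a,b=np.radians([q0,q0+20]); print(q0,np.round([52*(np.cos(b)-np.cos(a)),52*(np.sin(b)-np.sin(a))],1))
E
```

```text
{'time': 5.55, 'joints': array([-1.18473037e-01,  3.06329581e-01, -1.08810069e-02,  1.25282112e+00,
        2.77649487e-04,  2.86660481e+00]), 'qd': array([ 0.00071602, -0.00024183, -0.00031537, -0.00379975,  0.00203768,
       -0.003378  ]), 'tau': array([-4.01165402e-01, -5.31267214e+01,  3.39051247e+01, -1.74451699e-01,
       -1.73292356e-01,  7.58087437e-03]), 'eef_pos': array([ 0.6099113 , -0.0725154 ,  0.14140454]), 'tcp_rot': array([-3.14153306e+00, -8.11279277e-04,  1.56514893e-01]), 'wrist_force': array([-0.52565575,  1.26243999,  3.4647864 ]), 'torque': array([0.12341242, 0.02704578, 0.02827567]), 'grip_force': 39.09778296947479, 'gripper_width': 0.2794981193085063}
0 [-3.1 17.8]
20 [-9.  15.6]
40 [-13.8  11.6]
60 [-17.    6.2]
80 [-18.1   0. ]
100 [-17.   -6.2]
120 [-13.8 -11.6]
140 [ -9.  -15.6]
160 [ -3.1 -17.8]
180 [  3.1 -17.8]
200 [  9.  -15.6]
220 [ 13.8 -11.6]
240 [17.  -6.2]
260 [18.1 -0. ]
280 [17.   6.2]
300 [13.8 11.6]
320 [ 9.  15.6]
340 [ 3.1 17.8]
```

>>> carry_out:
  grip: [1,1,1,1]
  slide:
    - [-2.9,13.3,0]
    - [-9,15.6,0]
    - [-13.8,11.6,0]
    - [0,0,0]
  dr:
    - [0,0,0]
    - [0,0,0]
    - [0,0,0]
    - [0,0,0]

```text
time: 6.05
eef_pos: [0.5901, -0.1177, 0.1414]
tcp_rot: [3.14, 0.0, 0.155]
wrist_force: [-3.1, -2.0, 5.4]
gripper_width: 0.283
grip_force: 39.9
```

```bash
python3 - <<'E'
from h import *
o=get_obs();print(o["eef_pos"],o["wrist_force"],Ro.from_euler('xyz',o["tcp_rot"]).as_matrix().T@o["wrist_force"])
E
```

```text
[ 0.59007423 -0.1177136   0.14138484] [-3.07494768 -2.01194509  5.37003545] [-3.35108317  1.51927221 -5.3668017 ]
```

>>> carry_out:
  grip: [1,1,1,1,1]
  slide:
    - [-17,6.2,0]
    - [-18.1,0,0]
    - [-17,-6.2,0]
    - [-13.8,-11.6,0]
    - [-9,-15.6,0]
  dr:
    - [0,0,0]
    - [0,0,0]
    - [0,0,0]
    - [0,0,0]
    - [0,0,0]

```text
time: 6.68
eef_pos: [0.5129, -0.1027, 0.1414]
tcp_rot: [3.138, -0.001, 0.155]
wrist_force: [4.9, -3.2, 0.2]
gripper_width: 0.281
grip_force: 40.2
```

>>> carry_out:
  grip: [1,1,1,1,1]
  slide:
    - [-3.1,-17.8,0]
    - [3.1,-17.8,0]
    - [9,-15.6,0]
    - [13.8,-11.6,0]
    - [0,0,0]
  dr:
    - [0,0,0]
    - [0,0,0]
    - [0,0,0]
    - [0,0,0]
    - [0,0,0]

```text
time: 7.3
eef_pos: [0.5271, -0.035, 0.1414]
tcp_rot: [3.141, -0.003, 0.158]
wrist_force: [4.5, 0.5, 2.6]
gripper_width: 0.279
grip_force: 40.4
```

```bash
cat > st.py <<'E'
from h import *
o=get_obs();R=Ro.from_euler('xyz',o["tcp_rot"]).as_matrix()
print(o["time"],o["eef_pos"],"F tool",R.T@o["wrist_force"],o["gripper_width"])
d=R.T@(o["eef_pos"]-np.array([.558,-.076,.141])); print("rel tool mm",d*1e3,"ang",np.degrees(np.arctan2(d[1],d[0])))
cs={n:viewer.camera(n) for n in("scene","top")}
for n in cs:
    for k in("nose","stop_face"):
        print(n,k,[(round(x["p"],2),np.round(atz(cs[n],x["position"],.115),4).tolist()) for x in viewer.tip_of(k,n)[:2]])
E
python3 st.py
```

```text
7.3 [ 0.52706798 -0.03495935  0.14139057] F tool [ 4.48773009  0.21028642 -2.5657825 ] 0.27941173908043065
rel tool mm [-24.06608058 -45.40792091  -0.47081243] ang -117.92347396597904
scene nose [(0.59, [0.5059, 0.197, 0.115])]
scene stop_face [(0.94, [0.5006, 0.2369, 0.115])]
top nose [(0.81, [0.5179, 0.202, 0.115])]
top stop_face [(0.64, [0.5086, 0.2433, 0.115]), (0.18, [0.4957, 0.2185, 0.115])]
```

>>> carry_out:
  grip: [1,1,1,1,1]
  slide:
    - [17,-6.2,0]
    - [18.1,0,0]
    - [17,6.2,0]
    - [13.8,11.6,0]
    - [9,15.6,0]
  dr:
    - [0,0,0]
    - [0,0,0]
    - [0,0,0]
    - [0,0,0]
    - [0,0,0]

```text
time: 8.22
eef_pos: [0.6028, -0.0501, 0.1413]
tcp_rot: [-3.139, 0.001, 0.158]
wrist_force: [-4.6, 3.2, 11.0]
gripper_width: 0.286
grip_force: 41.2
```

>>> carry_out:
  grip: [1,1,1,1,1]
  slide:
    - [3.1,17.8,0]
    - [-3.1,17.8,0]
    - [-9,15.6,0]
    - [-13.8,11.6,0]
    - [-17,6.2,0]
  dr:
    - [0,0,0]
    - [0,0,0]
    - [0,0,0]
    - [0,0,0]
    - [0,0,0]

```text
time: 8.85
eef_pos: [0.5754, -0.1258, 0.1413]
tcp_rot: [-3.141, -0.002, 0.157]
wrist_force: [3.7, 5.6, 7.7]
gripper_width: 0.283
grip_force: 40.8
```

```bash
python3 st.py; python3 -c "
import cv2;from h import *
c=viewer.camera('top');cv2.imwrite('pics/t3.png',cv2.resize(c['image'][180:280,190:380],(760,400),interpolation=cv2.INTER_CUBIC)[:,:,::-1])"
```

```text
8.85 [ 0.57544242 -0.12583745  0.14132783] F tool [ 4.5624201  -4.98525298 -7.6398583 ] 0.28284998797893673
rel tool mm [ 9.45553722 51.94805904 -0.32951986] ang 79.68401238841915
scene nose []
scene stop_face [(0.82, [0.5042, 0.2342, 0.115])]
top nose [(0.83, [0.5118, 0.2258, 0.115]), (0.59, [0.4783, 0.3687, 0.115])]
top stop_face [(0.86, [0.5065, 0.2383, 0.115])]
```

View pics/t3.png

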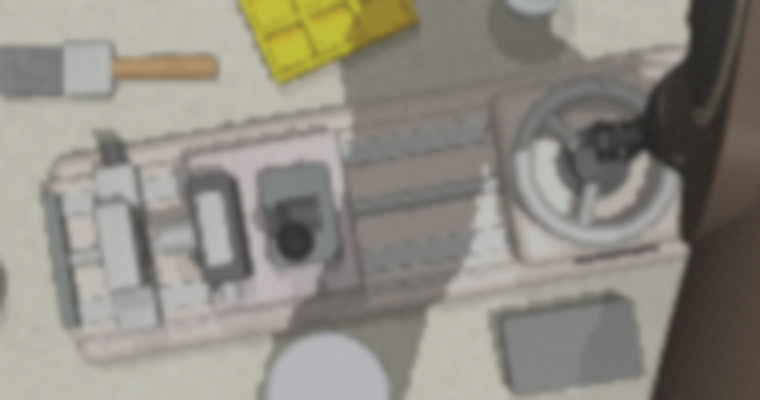

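The top crop shows the nose (about column 160) roughly 13 mm short of the stop plate (about column 135), with the lever still on the −x side.

>>> carry_out:
  grip: [1,1,1,1]
  slide:
    - [-18.1,0,0]
    - [-17,-6.2,0]
    - [-13.8,-11.6,0]
    - [0,0,0]
  dr:
    - [0,0,0]
    - [0,0,0]
    - [0,0,0]
    - [0,0,0]

```text
time: 9.7
eef_pos: [0.5222, -0.1145, 0.1413]
tcp_rot: [-3.139, 0.001, 0.157]
wrist_force: [-2.4, 3.3, 8.9]
gripper_width: 0.282
grip_force: 41.2
```

```bash
python3 st.py; python3 -c "
import numpy as np
for q in range(140,200,5):
    a,b=np.radians([q,q+5]);print(q,np.round(52*np.array([np.cos(b)-np.cos(a),np.sin(b)-np.sin(a)]),1))"
```

```text
9.7 [ 0.52221616 -0.11450986  0.14130082] F tool [-1.86871418 -3.62277904 -8.89589824] 0.28178938254487607
rel tool mm [-41.36996317  32.43440121  -0.34551722] ang 141.90325363830527
scene nose [(0.81, [0.5053, 0.2393, 0.115]), (0.47, [0.4565, 0.1686, 0.115])]
scene stop_face [(0.94, [0.5056, 0.2468, 0.115])]
top nose [(0.81, [0.5078, 0.2451, 0.115])]
top stop_face [(0.85, [0.5107, 0.2351, 0.115])]
140 [-2.8 -3.6]
145 [-2.4 -3.8]
150 [-2.1 -4. ]
155 [-1.7 -4.2]
160 [-1.4 -4.3]
165 [-1.  -4.4]
170 [-0.6 -4.5]
175 [-0.2 -4.5]
180 [ 0.2 -4.5]
185 [ 0.6 -4.5]
190 [ 1.  -4.4]
195 [ 1.4 -4.3]
```

>>> carry_out:
  grip: [1,1,1]
  slide:
    - [-2.8,-3.6,0]
    - [-2.4,-3.8,0]
    - [-2.1,-4,0]
  dr:
    - [0,0,0]
    - [0,0,0]
    - [0,0,0]

```text
time: 10.38
eef_pos: [0.5152, -0.1062, 0.1414]
tcp_rot: [3.14, -0.001, 0.156]
wrist_force: [4.1, -3.5, 5.3]
gripper_width: 0.279
grip_force: 41.0
```

>>> carry_out:
  grip: [1,1]
  slide:
    - [-1.7,-4.2,0]
    - [0,0,0]
  dr:
    - [0,0,0]
    - [0,0,0]

```text
time: 10.62
eef_pos: [0.5125, -0.1019, 0.1414]
tcp_rot: [3.141, -0.001, 0.157]
wrist_force: [3.1, -1.2, 6.1]
gripper_width: 0.28
grip_force: 40.9
```

>>> carry_out:
  grip: [1,1]
  slide:
    - [-1.4,-4.3,0]
    - [0,0,0]
  dr:
    - [0,0,0]
    - [0,0,0]

```text
time: 10.88
eef_pos: [0.5106, -0.098, 0.1413]
tcp_rot: [3.141, -0.001, 0.157]
wrist_force: [2.9, -1.4, 5.7]
gripper_width: 0.282
grip_force: 41.0
```

>>> carry_out:
  grip: [1,1]
  slide:
    - [-1,-4.4,0]
    - [0,0,0]
  dr:
    - [0,0,0]
    - [0,0,0]

```text
time: 11.12
eef_pos: [0.5089, -0.0939, 0.1413]
tcp_rot: [3.14, -0.001, 0.156]
wrist_force: [3.1, -1.2, 6.0]
gripper_width: 0.28
grip_force: 41.0
```

>>> carry_out:
  grip: [1,1]
  slide:
    - [-0.4,-3,0]
    - [0,0,0]
  dr:
    - [0,0,0]
    - [0,0,0]

```text
time: 11.38
eef_pos: [0.5082, -0.0918, 0.1413]
tcp_rot: [3.139, -0.001, 0.156]
wrist_force: [5.0, -2.8, 5.1]
gripper_width: 0.28
grip_force: 41.1
```

>>> carry_out:
  grip: [1,1]
  slide:
    - [-0.2,-3,0]
    - [0,0,0]
  dr:
    - [0,0,0]
    - [0,0,0]

```text
time: 11.62
eef_pos: [0.5079, -0.0905, 0.1414]
tcp_rot: [3.135, -0.0, 0.155]
wrist_force: [5.8, -11.1, 4.4]
gripper_width: 0.283
grip_force: 41.2
```

Resistance jumped to 11 N and the arm stopped following the commands, so the nose has probably reached the stop. I'll check with the cameras.

```bash
python3 st.py; python3 -c "
import cv2;from h import *
c=viewer.camera('scene');print(get_obs()['wrist_force'],get_obs()['eef_pos'])
cv2.imwrite('pics/s4.png',cv2.resize(c['image'][140:230,240:380],(770,495),interpolation=cv2.INTER_CUBIC)[:,:,::-1])
c=viewer.camera('top');b=cv2.resize(c['image'][200:275,195:335],(770,412),interpolation=cv2.INTER_CUBIC)[:,:,::-1]
cv2.imwrite('pics/t4.png',b)"
```

```text
11.625 [ 0.50788357 -0.09045861  0.14137124] F tool [ 4.04022385 11.84613914 -4.29484161] 0.2829625837261616
rel tool mm [-51.74755679   6.55080536  -0.35038009] ang 172.78521300619607
scene nose [(0.83, [0.5102, 0.2364, 0.115])]
scene stop_face [(0.92, [0.5019, 0.2354, 0.115])]
top nose [(0.94, [0.5042, 0.2307, 0.115])]
top stop_face [(0.31, [0.5225, 0.0677, 0.115])]
[  3.9308215  -10.19482024   4.5312777 ] [ 0.50786411 -0.0904643   0.14135709]
```

View pics/s4.png

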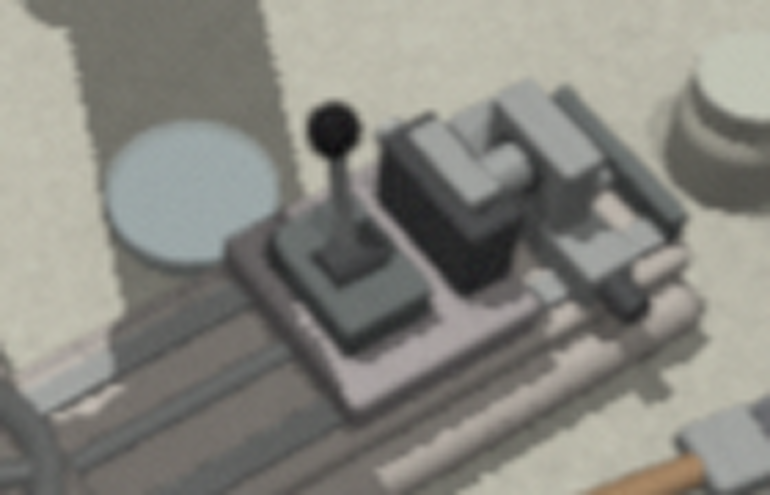

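The scene crop shows the nose (about 515,165) against the stop's face. A small extra nudge will confirm it.

>>> carry_out:
  grip: [1,1,1]
  slide:
    - [0,-1.5,0]
    - [0,0,0]
    - [0,0,0]
  dr:
    - [0,0,0]
    - [0,0,0]
    - [0,0,0]

```text
time: 12.4
eef_pos: [0.5078, -0.09, 0.1414]
tcp_rot: [3.133, -0.0, 0.154]
wrist_force: [5.0, -15.6, 4.4]
gripper_width: 0.283
grip_force: 41.3
```

The wheel has stalled against the stop at about 15 N at the handle, well below the 40 N limit. I'll relax, release and lift.

>>> carry_out:
  grip: [1,-1,-1,-1,-1]
  slide:
    - [0,3,0]
    - [0,0,0]
    - [0,0,0]
    - [0,0,-50]
    - [0,0,-60]
  dr:
    - [0,0,0]
    - [0,0,0]
    - [0,0,0]
    - [0,0,0]
    - [0,0,0]

```text
time: 13.02
eef_pos: [0.5058, -0.0885, 0.2502]
tcp_rot: [-3.14, 0.005, 0.157]
wrist_force: [1.6, -1.5, 0.5]
gripper_width: 1.001
grip_force: 0.0
```

>>> carry_out:
  grip: [-1,1,1,1]
  slide:
    - [-20,-40,-40]
    - [-20,-40,0]
    - [-20,-40,0]
    - [0,0,0]
  dr:
    - [0,0,0]
    - [0,0,0]
    - [0,0,0]
    - [0,0,0]

```text
time: 13.52
eef_pos: [0.4273, 0.0219, 0.2909]
tcp_rot: [-3.141, 0.001, 0.161]
wrist_force: [-0.3, -0.3, 0.7]
gripper_width: 0.378
grip_force: 0.0
```

```bash
cat > lk.py <<'E'
from h import *
o=get_obs();print(o["time"],o["eef_pos"],o["wrist_force"],o["joints"][5],o["gripper_width"])
w=wristcam(); cs={"wrist":w,"top":viewer.camera("top"),"scene":viewer.camera("scene")}
ps={}
for n in cs:
    for k,z in(("lock_tip",.178),("nose",.115),("stop_face",.115)):
        print(n,k,[(round(x["p"],2),np.round(np.array(x["position"])*[560,420]).tolist(),np.round(atz(cs[n],x["position"],z),4).tolist()) for x in viewer.tip_of(k,n)[:2]])
cv2.imwrite("pics/lk%d.png"%(o["time"]*100),w["image"][:,:,::-1])
print(o["time"]*100)
E
python3 lk.py
```

```text
13.525 [0.42732788 0.02191368 0.29092485] [-0.2945236  -0.3037711   0.73651081] 3.0319374420163165 0.37758461293687173
wrist lock_tip [(0.71, [145.0, 94.0], [0.5032, 0.1461, 0.178])]
wrist nose [(0.98, [78.0, 83.0], [0.5048, 0.2404, 0.115])]
wrist stop_face [(0.54, [189.0, 96.0], [0.5111, 0.1294, 0.115])]
top lock_tip [(0.56, [389.0, 199.0], [0.6077, -0.2054, 0.178]), (0.51, [257.0, 240.0], [0.5042, 0.1437, 0.178])]
top nose [(0.9, [223.0, 241.0], [0.505, 0.2465, 0.115])]
top stop_face [(0.57, [224.0, 237.0], [0.5161, 0.2443, 0.115])]
scene lock_tip [(0.52, [225.0, 222.0], [0.5832, -0.0815, 0.178]), (0.48, [299.0, 161.0], [0.4903, 0.1453, 0.178])]
scene nose [(0.82, [333.0, 169.0], [0.5048, 0.2404, 0.115])]
scene stop_face [(0.61, [334.0, 167.0], [0.4997, 0.2464, 0.115])]
1352.5
```

>>> carry_out:
  grip: [1,1,1,1,1]
  slide:
    - [0,0,0]
    - [0,0,0]
    - [0,0,0]
    - [0,0,0]
    - [0,0,0]
  dr:
    - [0,0,-10]
    - [0,0,-10]
    - [0,0,-10]
    - [0,0,-10]
    - [0,0,-10]

```text
time: 14.75
eef_pos: [0.4294, 0.0201, 0.2908]
tcp_rot: [-3.142, 0.0, 1.035]
wrist_force: [-1.5, -0.1, 0.4]
gripper_width: 0.001
grip_force: 0.0
```

>>> carry_out:
  grip: [1,1,1,1,1]
  slide:
    - [0,0,0]
    - [0,0,0]
    - [0,0,0]
    - [0,0,0]
    - [0,0,0]
  dr:
    - [0,0,-10]
    - [0,0,-10]
    - [0,0,-10]
    - [0,0,-10]
    - [0,0,0]

```text
time: 15.38
eef_pos: [0.4294, 0.0201, 0.2908]
tcp_rot: [-3.142, -0.0, 1.726]
wrist_force: [-0.1, -0.1, 0.2]
gripper_width: -0.004
grip_force: 0.0
```

>>> carry_out:
  grip: [1,1,1,1]
  slide:
    - [40,17,0]
    - [40,17,0]
    - [33,15,31]
    - [0,0,40]
  dr:
    - [0,0,0]
    - [0,0,0]
    - [0,0,0]
    - [0,0,0]

```text
time: 15.88
eef_pos: [0.4612, 0.1417, 0.2192]
tcp_rot: [3.14, -0.001, 1.727]
wrist_force: [0.2, -0.1, -0.3]
gripper_width: -0.002
grip_force: 0.0
```

```bash
python3 lk.py; mv pics/lk*.png /tmp; python3 -c "
import cv2;from h import *
c=viewer.camera('scene')
cv2.imwrite('pics/s5.png',cv2.resize(c['image'][110:230,220:390],(765,540),interpolation=cv2.INTER_CUBIC)[:,:,::-1])"
```

```text
15.875 [0.46122781 0.14173499 0.21921614] [ 0.23948842 -0.05033278 -0.27173318] 1.7123511960843059 -0.0015333014123211123
wrist lock_tip [(0.63, [343.0, 251.0], [0.505, 0.1372, 0.178])]
wrist nose [(0.78, [357.0, 101.0], [0.5073, 0.2395, 0.115]), (0.33, [459.0, 85.0], [0.5841, 0.2631, 0.115])]
wrist stop_face [(0.64, [356.0, 98.0], [0.5066, 0.2417, 0.115])]
top lock_tip [(0.66, [235.0, 243.0], [0.4966, 0.2024, 0.178]), (0.29, [217.0, 196.0], [0.6232, 0.2508, 0.178])]
top nose [(0.48, [286.0, 234.0], [0.5228, 0.0691, 0.115]), (0.18, [178.0, 250.0], [0.4806, 0.3727, 0.115])]
top stop_face [(0.67, [334.0, 268.0], [0.4256, -0.0616, 0.115]), (0.46, [225.0, 238.0], [0.5138, 0.2403, 0.115])]
scene lock_tip [(0.63, [300.0, 163.0], [0.4966, 0.1438, 0.178])]
scene nose [(0.91, [333.0, 169.0], [0.504, 0.2404, 0.115])]
scene stop_face [(0.69, [333.0, 171.0], [0.5098, 0.2388, 0.115])]
1587.5
```

View pics/s5.png

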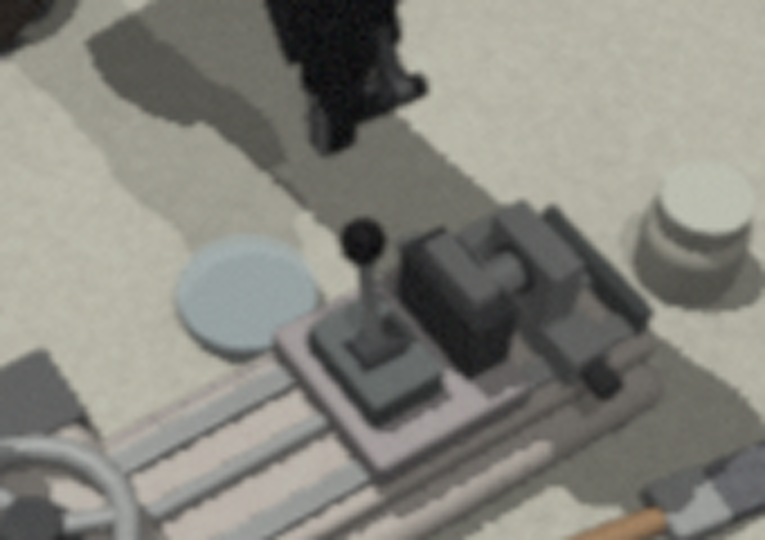

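The scene crop shows the closed fingers above and on the −x side of the ball (about 362,240), with the nose on the stop. Next I descend and push along tool +y.

>>> carry_out:
  grip: [1,1,1,1]
  slide:
    - [-4,0,26]
    - [0,0,26]
    - [0,12,0]
    - [0,8,0]
  dr:
    - [0,0,0]
    - [0,0,0]
    - [0,0,0]
    - [0,0,0]

```text
time: 17.02
eef_pos: [0.4816, 0.1389, 0.1688]
tcp_rot: [3.141, -0.0, 1.728]
wrist_force: [-1.2, -1.1, 1.2]
gripper_width: 0.0
grip_force: 0.6
```

>>> carry_out:
  grip: [1,1,1,1,1]
  slide:
    - [0,10,0]
    - [0,10,0]
    - [0,10,0]
    - [0,10,0]
    - [0,0,0]
  dr:
    - [0,0,0]
    - [0,0,0]
    - [0,0,0]
    - [0,0,0]
    - [0,0,0]

```text
time: 17.65
eef_pos: [0.5207, 0.145, 0.1675]
tcp_rot: [-3.141, 0.0, 1.728]
wrist_force: [-1.1, -1.1, -0.6]
gripper_width: -0.001
grip_force: 0.0
```

```bash
python3 lk.py; mv pics/lk*.png /tmp; python3 -c "
import cv2;from h import *
c=viewer.camera('scene')
cv2.imwrite('pics/s6.png',cv2.resize(c['image'][110:230,220:390],(765,540),interpolation=cv2.INTER_CUBIC)[:,:,::-1])"
```

```text
17.65 [0.52073907 0.14501165 0.16748279] [-1.12787286 -1.06827475 -0.60740938] 1.6854587026165686 -0.0006474752013603926
wrist lock_tip [(0.6, [338.0, 280.0], [0.5502, 0.1448, 0.178]), (0.17, [425.0, 240.0], [0.5875, 0.1719, 0.178])]
wrist nose [(0.95, [283.0, 78.0], [0.5074, 0.242, 0.115]), (0.55, [281.0, 79.0], [0.506, 0.2414, 0.115])]
wrist stop_face [(0.82, [279.0, 77.0], [0.505, 0.2424, 0.115])]
top lock_tip []
top nose []
top stop_face [(0.49, [324.0, 178.0], [0.677, -0.0393, 0.115])]
scene lock_tip [(0.62, [310.0, 174.0], [0.5381, 0.1524, 0.178])]
scene nose [(0.89, [333.0, 168.0], [0.5027, 0.2425, 0.115])]
scene stop_face [(0.67, [333.0, 172.0], [0.512, 0.2354, 0.115])]
1764.9999999999998
```

View pics/s6.png

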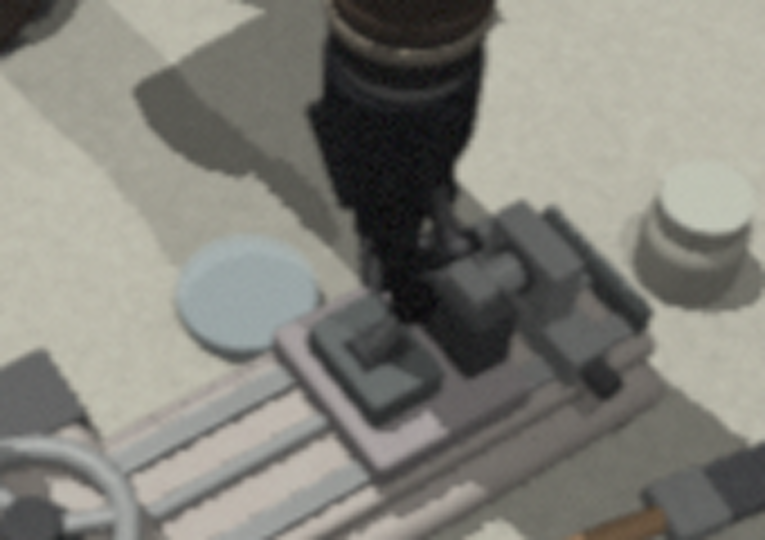

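The ball is moving with the fingers and is now just past upright. I'll continue.

>>> carry_out:
  grip: [1,1,1,1]
  slide:
    - [0,10,0]
    - [0,10,0]
    - [0,8,0]
    - [0,0,0]
  dr:
    - [0,0,0]
    - [0,0,0]
    - [0,0,0]
    - [0,0,0]

```text
time: 18.8
eef_pos: [0.5366, 0.1475, 0.1671]
tcp_rot: [-3.119, -0.001, 1.728]
wrist_force: [-43.7, -7.2, 23.2]
gripper_width: -0.006
grip_force: 22.8
```

>>> carry_out:
  grip: [1,1]
  slide:
    - [0,3,0]
    - [0,0,0]
  dr:
    - [0,0,0]
    - [0,0,0]

```text
time: 19.05
eef_pos: [0.5371, 0.1476, 0.1671]
tcp_rot: [-3.115, -0.001, 1.729]
wrist_force: [-52.2, -8.3, 27.1]
gripper_width: -0.001
grip_force: 27.2
```

>>> carry_out:
  grip: [1,1]
  slide:
    - [0,2,0]
    - [0,0,0]
  dr:
    - [0,0,0]
    - [0,0,0]

```text
time: 19.3
eef_pos: [0.5373, 0.1476, 0.167]
tcp_rot: [-3.112, -0.001, 1.729]
wrist_force: [-57.4, -8.8, 28.6]
gripper_width: 0.0
grip_force: 30.3
```

>>> carry_out:
  grip: [1,1]
  slide:
    - [0,2,0]
    - [0,0,0]
  dr:
    - [0,0,0]
    - [0,0,0]

```text
time: 19.55
eef_pos: [0.5376, 0.1477, 0.167]
tcp_rot: [-3.109, -0.001, 1.729]
wrist_force: [-64.0, -10.5, 31.7]
gripper_width: 0.002
grip_force: 33.4
```

The push is blocked. The force's slope (31/64, about 0.46 rad) matches the lever rod leaning at its end stop. I'll back off immediately and lift to check.

>>> carry_out:
  grip: [1,1,1,1,1]
  slide:
    - [0,-20,0]
    - [0,-20,0]
    - [0,-10,-40]
    - [0,-20,-40]
    - [0,-20,0]
  dr:
    - [0,0,0]
    - [0,0,0]
    - [0,0,0]
    - [0,0,0]
    - [0,0,0]

```text
time: 20.18
eef_pos: [0.4674, 0.1368, 0.2512]
tcp_rot: [3.136, -0.001, 1.728]
wrist_force: [0.8, 0.3, 0.1]
gripper_width: -0.004
grip_force: 0.0
```

```bash
python3 lk.py; mv pics/lk*.png /tmp; python3 -c "
import cv2;from h import *
c=viewer.camera('scene')
cv2.imwrite('pics/s7.png',cv2.resize(c['image'][110:230,220:390],(765,540),interpolation=cv2.INTER_CUBIC)[:,:,::-1])"
```

```text
20.175 [0.46742614 0.13679075 0.25118058] [0.77771906 0.32812816 0.06627927] 1.6985567204710765 -0.004457237459516293
wrist lock_tip [(0.65, [404.0, 224.0], [0.5626, 0.1492, 0.178])]
wrist nose [(0.91, [341.0, 94.0], [0.5067, 0.2422, 0.115])]
wrist stop_face []
top lock_tip [(0.69, [256.0, 220.0], [0.5565, 0.1471, 0.178])]
top nose []
top stop_face [(0.64, [225.0, 239.0], [0.5105, 0.2419, 0.115])]
scene lock_tip [(0.58, [313.0, 181.0], [0.5585, 0.1502, 0.178])]
scene nose [(0.97, [330.0, 168.0], [0.499, 0.2348, 0.115])]
scene stop_face [(0.93, [335.0, 169.0], [0.506, 0.2443, 0.115])]
2017.5
```

View pics/s7.png

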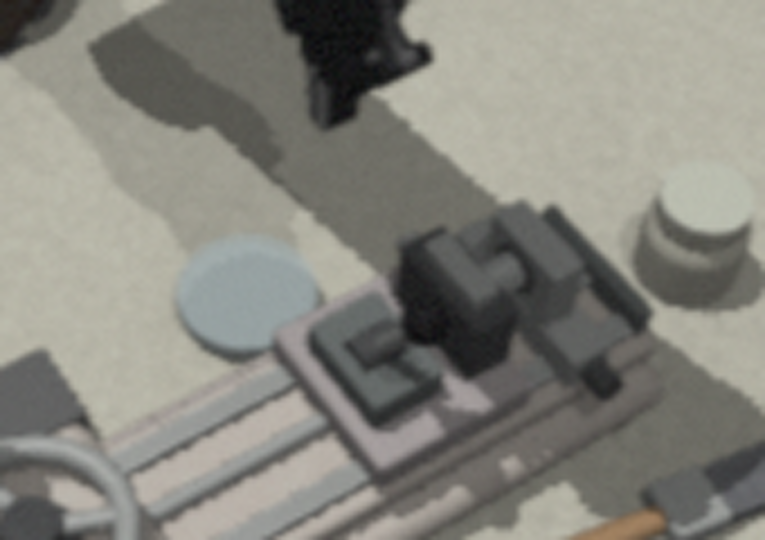

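The crop shows the lever over on the +x side, with the ball at about (425,322). I'll check its angle numerically.

```bash
python3 - <<'E'
from h import *
cs={"wrist":wristcam(),"top":viewer.camera("top"),"scene":viewer.camera("scene")}
A={}
for k in("lock_tip","nose","stop_face","wheel_hub"):
    A[k]={}
    for n in cs:
        for x in viewer.tip_of(k,n)[:1]:
            A[k][n]=x["position"]
    if len(A[k])>1: print(k,list(A[k]),tri2([cs[n] for n in A[k]],A[k].values()), [np.round(atz(cs[n],A[k][n],{"lock_tip":.178,"wheel_hub":.122}.get(k,.115)),4)[:2].tolist() for n in A[k]])
th=np.radians(8.9)
ux=np.array([np.cos(th),np.sin(th)])
b=tri2([cs[n] for n in A["lock_tip"]],A["lock_tip"].values())
for name,ref in(("hub",[.558,-.076]),("stop",[.506,.242])):
    print(name,"lever offset mm",1e3*ux@(b[:2]-ref))
w=cs["wrist"]["image"]; cv2.imwrite("pics/w8.png",w[:,:,::-1])
E
```

```text
lock_tip ['wrist', 'top', 'scene'] [0.55868442 0.15189034 0.18552688] [[0.5604, 0.1509], [0.5616, 0.1511], [0.5525, 0.1563]]
nose ['wrist', 'top', 'scene'] [0.5057147  0.24083935 0.1144959 ] [[0.5096, 0.2415], [0.499, 0.236], [0.509, 0.2446]]
stop_face ['wrist', 'top', 'scene'] [0.5066873  0.2430796  0.10944725] [[0.5042, 0.2418], [0.5086, 0.2429], [0.5097, 0.2402]]
wheel_hub ['top', 'scene'] [ 0.56624965 -0.07548179  0.14082843] [[0.5692, -0.0714], [0.5533, -0.0799]]
hub lever offset mm 35.933176581803274
stop lever offset mm 38.1091867585807
```

View pics/w8.png

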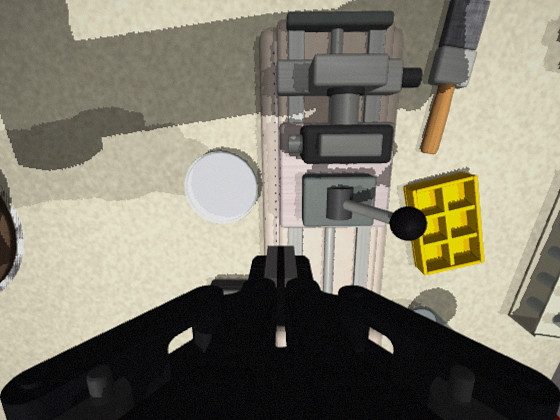

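The wrist view shows the lever fully over to +x, with the ball at (408,223), 36–38 mm off the midline against 38.4 mm at full throw. The nose is seated on the stop, and the dish, tray and brush are undisturbed.

```bash
python3 -c "
from plant import job; print(job.hand_in())"
```

```text
the job is handed in; nothing more can be done
None
```

I wound the carriage to the stop by the crank, threw the lock lever fully over to the +x side and handed the job in; the cameras showed both in place, but the lever took about 70 N at its end stop before I backed off, and the hand-in returned no verdict.

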